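# Find the solid slug on the balance and seat it in the test nest

## Robot

A 6-joint arm with a two-finger parallel gripper is mounted at the origin on the work surface. World frame = base frame: x ahead of the robot, y to its left, z up, the work surface at z = 0. Lengths are in m, angles in rad, forces in N, time in s.
With the tool pointing down it reaches from about 0.25 to 0.8 m from the base axis. Payload 3.9 kg.
Tool frame: the origin (TCP) lies at the very end of the fingers, on their centre line; the grasp point (between the pads) lies 19 mm behind it; z points along the fingers, y is the line along which they close (so a half turn about z gives the same grasp; the last joint's range is limited). The gripper opens to 85 mm and grips with 20 to 120 N. Pads are 22 mm wide; open, the fingers measure 114 mm over their backs; the gripper's body (76 mm by 85 mm) begins 54 mm behind the grasp point. The pads swing forward as they close: fully open they stand 13 mm farther back than shut.
Start: joints at [1.316, 0.26, -0.138, 1.173, 0, 1.571], TCP at [0.132, 0.508, 0.231] pointing down, gripper open.
Joint ranges: [-2.78, 2.78], [-0.83, 1.72], [-1.28, 1.37], [-1.9, 2.12], [-1.57, 1.48], [-3.14, 3.14]. Speed limits (rad/s): [2.57, 2.57, 3.14, 3.14, 3.14, 3.14].

## Interface

Orientations are given as a rotation vector (axis times angle).
In Python, from bench import * gives the robot as it stands. The module is installed in compiled form; this text tells all that it offers.
- The arm moves only by the tool carry_out, never from a script. Its arguments are lists of equal length, an entry for each row: "dp": the shift along the world's x, y, z in cm, a list of three; "twist": the turn, a rotation vector about the world's x, y, z in rad, a list of three. A call has 1 to 20 rows; each row is the pose to reach, as a shift and turn from the pose commanded when the call began; what a row does not reach only later rows make up. A row lasts 1/12 s, in which the tool goes at most 41.7 mm and 7.16 degrees, less where a joint would pass 70% of its speed; a pose out of reach is approached as far as the arm can. A call with a gripper value outside its range is refused whole. "fingers" is the finger opening in cm, from 0 to 8.54, set as the call begins (left out, the last holds). The fingers move at their own pace and stop on an object; "grip_force" is the grip in N (left out, the last holds). Time passes only in rows, so rows that repeat a pose let the fingers close. It gives the time, the measured TCP pose, the force, the opening and the grip force at its end, in the units of the state.
- get_state(): the state, without advancing time (a new reading comes with each control period).
- capture(name): name is "scene" or "top" or "wrist"; returns (picture, depth): 480x640x3 uint8, red, green, blue; 480x640 float32, m along the optical axis (not along the pixel's ray), 0 where there is no reading.
- camera_info(name): a dict with "vertical_fov" (degrees; the focal length in pixels is half the picture's height over the tangent of half this angle, whatever the lens; pixels are square), "cx", "cy" (the principal point, pixels), "rvec" (rotation vector, rad) and "tvec" (3), from world to camera coordinates, as OpenCV has them. Camera axes: x right, y down, z forward; pixel columns grow to the right and rows downward; lengths in m; the calibration is good to about 2 mm. A picture is of the moment at which its call begins: read the wrist's pose just before it. camera_info takes no time and is no camera call; for the wrist camera it gives the pose at the moment of the call.
- finish_job(): hands the job in; it is judged then, once.
The state is a dict: "time_s": time; "joint_pos": joint angles; "dq": joint speeds; "effort": joint torques, N m; "position": TCP position; "tool_rot": TCP orientation; "ft_force": force on the tool from outside, world axes, zero at the start; "torque": the same for the moment, N m; "opening": finger opening in m; "grip_force": force on a finger pad.
Only numpy, scipy, OpenCV 4.12 (cv2) and the standard library are available. Lean on these libraries where they do the work, as an engineer would, in place of code of your own. Each camera call takes 0.05 s, during which the arm holds its last target. There are 200 camera calls.

## Task

One of the two look-alike steel slugs is hollow. Stand them gently, upright, one on each pan of the pivot balance and let go of both, so that the side that drops shows which is solid; leave the hollow one standing on its pan, and move the one that dropped to the test nest. Push it down the nest's bore, past the spring, until you feel it bear firmly on the depth stop (a push of 12 to 14 N in all is right, do not force it), then let go and leave it there, without disturbing the other things on the bench.

Things in the scene. Friction and masses are not known exactly. Their poses are not given: they have to be found in the camera images.
- slug_k_center (a point): steel slug standing on the bench, a plain cylinder 26 mm in diameter and 90 mm tall with a chamfered foot (4 mm high, 20 mm across at the bottom). There are two, alike to the eye and marked in no way; one is solid (about 0.36 kg), the other hollow (about 0.22 kg). The point is its centre, 45 mm above its underside; z along its axis, upwards
- slug_m_center (a point): steel slug standing on the bench, a plain cylinder 26 mm in diameter and 90 mm tall with a chamfered foot (4 mm high, 20 mm across at the bottom). There are two, alike to the eye and marked in no way; one is solid (about 0.36 kg), the other hollow (about 0.22 kg). The point is its centre, 45 mm above its underside; z along its axis, upwards
- pivot (a point): pivot of the balance, 75 mm above the bench: a low green stand (foot 90 x 130 mm; two cheeks up to 86 mm high beside the pivot) with a steel beam along y; z up. The pans are 110 mm from it on either side
- pan_l (a point): centre of the floor of the pan on the +y side of the balance: an aluminium dish 52 mm across, inside 44 mm across, with a rim 5 mm above its floor. It moves and tilts with the beam; with the beam level its floor is 40 mm above the bench. z is the pan's own upward axis
- pan_r (a point): the same for the pan on the -y side
- beam (a joint): tilt of the balance beam, rad: 0 level, positive with the +y pan (pan_l) up and the -y pan (pan_r) down; stops at -0.045 and 0.045, where a pan is 5 mm above or below its level height. Well damped, it takes a second or two to swing over; a weak spring levels it slowly when empty, and a slug on one pan alone takes it to the stop. Delicate: no more than 24 N on it
- nest_mouth (a point): centre of the mouth of the test nest, 74 mm above the bench: a grey block 80 x 80 mm on a foot 100 x 100 mm, with an upright bore 28 mm in diameter, chamfered 3 mm at the mouth. A spring nose in the wall on its +x side, 12 mm below the mouth, juts 4 mm into the bore and rubs on the slug: it drags with roughly 2 to 5 N and may hold the slug up by itself. z up
- stop: depth stop in the bore; origin on the bench on the bore's axis, z up. Its sprung pad is set anew each time, 16 to 42 mm below the mouth; this is not measured but felt. It yields 1 mm per 6 N, over 4 mm. Seated once the pad has taken over 6 N; never over 16 N (the nose's drag adds to what the hand feels). The slug goes 17 to 45 mm into the bore: hold it by its top 20 mm
- ring_gauge: bystander, to be left alone: steel ring lying flat, 54 mm across, 18 mm high
- vee_block: bystander, to be left alone: dark steel vee block, 70 x 50 mm, about 40 mm high
- spanner: bystander, to be left alone: steel spanner lying flat
- oil: bystander, to be left alone: grey plastic bottle, 56 mm across, 130 mm high
- brush: bystander, to be left alone: hand brush lying flat
- anvil_button: bystander, to be left alone: dark steel stepped button, 44 mm across, 32 mm high
- gauge_block: bystander, to be left alone: small steel block standing on the bench, 35 x 12 mm, 30 mm high
Not all that is in view belongs to the job. What is shaped like the part that bears slug_m_center but orange is not meant.

How it is judged:
On the way, in this order (a step that is already met when the one before it is completed fails the run):
1. the two slugs stand released on opposite pans and one side has dropped (contact force between the fingers and slug_k below 0.05 N and contact force between the fingers and slug_m below 0.05 N and ((horizontal distance between slug_k_center and pan_l below 0.018 m and angle between each of slug_k_center, slug_m_center's own z axis and vertical below 0.25 rad and contact force between each of slug_k, slug_m and beam above 0.5 N and horizontal distance between slug_m_center and pan_r below 0.018 m) or (horizontal distance between slug_k_center and pan_r below 0.018 m and angle between each of slug_k_center, slug_m_center's own z axis and vertical below 0.25 rad and contact force between each of slug_k, slug_m and beam above 0.5 N and horizontal distance between slug_m_center and pan_l below 0.018 m)) and (value of joint beam below -0.025 rad or value of joint beam above 0.025 rad)), for 0.3 s.
2. a slug bears on the nest's depth stop with over 6 N (((horizontal distance between slug_k_center and nest_mouth below 0.006 m and contact force between slug_k and stop above 6 N) or (horizontal distance between slug_m_center and nest_mouth below 0.006 m and contact force between slug_m and stop above 6 N))), for 0.1 s.
At the end, for the whole second after the job is handed in: The solid slug rests on the stop in the nest (within 6 mm of the bore's centre, 0.12 rad of upright); the hollow one (told by its weight, under 2.8 N) stands on a pan of the balance (within 18 mm of the pan's centre, 0.25 rad of upright); both released, at rest (contact force between the fingers and slug_k below 0.05 N and contact force between the fingers and slug_m below 0.05 N and linear speed of each of slug_k, slug_m below 0.02 m/s and ((horizontal distance between slug_k_center and nest_mouth below 0.006 m and angle between slug_k_center's own z axis and vertical below 0.12 rad and contact force between slug_k and stop above 0.15 N and contact force between slug_m and beam below 2.8 N and ((horizontal distance between slug_m_center and pan_l below 0.018 m and angle between slug_m_center's own z axis and vertical below 0.25 rad and contact force between slug_m and beam above 0.5 N) or (horizontal distance between slug_m_center and pan_r below 0.018 m and angle between slug_m_center's own z axis and vertical below 0.25 rad and contact force between slug_m and beam above 0.5 N))) or (horizontal distance between slug_m_center and nest_mouth below 0.006 m and angle between slug_m_center's own z axis and vertical below 0.12 rad and contact force between slug_m and stop above 0.15 N and contact force between slug_k and beam below 2.8 N and ((horizontal distance between slug_k_center and pan_l below 0.018 m and angle between slug_k_center's own z axis and vertical below 0.25 rad and contact force between slug_k and beam above 0.5 N) or (horizontal distance between slug_k_center and pan_r below 0.018 m and angle between slug_k_center's own z axis and vertical below 0.25 rad and contact force between slug_k and beam above 0.5 N))))); the robot touches nothing.
It fails at once if more than 16 N on the depth stop (contact force between anything else and stop above 16 N).
It fails at once if more than 24 N on the balance beam (contact force between anything else and beam above 24 N).
It fails at once if another thing on the bench is moved more than 30 mm (distance of any of ring_gauge, vee_block, spanner, oil, brush, anvil_button, gauge_block from where it was at the start of the episode above 0.03 m).
It also fails if it takes over 61 s, if anything falls off the work surface, if the arm or the gripper's body presses on something with over 40 N, if the wrist force passes 120 N, or if a joint passes its speed limit or range.

## Working session

There is one attempt and no reset: what is moved stays moved. The work goes in short steps, Python scripts to look and compute and a tool call to move; the robot and the scene stay as the last step left them, time stands still between calls to the robot, and variables do not carry over. Pictures are saved under pics/ and viewed, at most 10 in all, crops included, and the job is handed in when it is done.

Besides the shell and the picture viewer there is one more tool, called after "Request:" as name(argument=value, ...) on one line, values as JSON. carry_out: Moves the arm, as the interface text tells. Its arguments: {"type":"object","properties":{"dp":{"type":"array","items":{"type":"array","items":{"type":"number"}}},"twist":{"type":"array","items":{"type":"array","items":{"type":"number"}}},"fingers":{"type":"number"},"grip_force":{"type":"number"}},"required":["dp","twist"]}

```bash
mkdir -p pics
cat > h.py <<'E'
from bench import *
import numpy as np, cv2
def cam(n):
    c=camera_info(n); R=cv2.Rodrigues(np.array(c['rvec'],float))[0]; f=240/np.tan(np.radians(c['vertical_fov'])/2)
    return c,R,np.array(c['tvec'],float).ravel(),f
def ray(C,u,v,z):
    c,R,t,f=C; d=R.T@np.array([(u-c['cx'])/f,(v-c['cy'])/f,1]); o=-R.T@t
    return o+d*(z-o[2])/d[2]
def proj(C,p):
    c,R,t,f=C; q=R@np.array(p,float)+t; return q[:2]/q[2]*f+[c['cx'],c['cy']]
def cloud(C,D):
    c,R,t,f=C; v,u=np.mgrid[:480,:640]; P=np.stack([(u-c['cx'])/f*D,(v-c['cy'])/f*D,D],-1)
    return (P-t)@R
def save(n,im): cv2.imwrite('pics/'+n+'.png',cv2.cvtColor(im,cv2.COLOR_RGB2BGR))
E
python3 - <<'E'
from h import *
for n in('top','scene'):
    C=cam(n); im,D=capture(n); save(n,im); np.savez(n+'.npz',im=im,D=D)
    print(n,C[0],-C[1].T@C[2])
print(get_state())
E
```

```text
top {'vertical_fov': 49.167923301016614, 'cx': 322.50448907092095, 'cy': 237.04841340379681, 'rvec': array([ 2.21026775, -2.14705334,  0.15171179]), 'tvec': array([-0.00122798,  0.56089221,  1.08601705])} [0.43823488 0.04628014 1.14010655]
scene {'vertical_fov': 52.02506695867668, 'cx': 324.0209018004319, 'cy': 234.06307744435023, 'rvec': array([ 1.23753908,  2.06818868, -1.13404802]), 'tvec': array([ 0.23665214, -0.18335019,  1.62225785])} [1.38785531 0.50415012 0.73554902]
{'time_s': 0.1, 'joint_pos': array([ 1.31598717e+00,  2.60608958e-01, -1.39258671e-01,  1.17272926e+00,
       -2.21777381e-06,  1.57079337e+00]), 'dq': array([-0.00128416, -0.00080538,  0.00222441,  0.00106832, -0.00077072,
       -0.00151958]), 'effort': array([ 3.46936822e-04, -4.06508553e+01,  2.54527026e+01,  1.00652906e-02,
        7.53394914e-06,  5.45748065e-06]), 'position': array([0.13217252, 0.50743384, 0.23054603]), 'tool_rot': array([-3.99137800e-01, -3.11590467e+00,  2.80562868e-03]), 'ft_force': array([ 0.48305165,  0.8353159 , -1.11860337]), 'torque': array([ 0.01065328, -0.03911629,  0.05145926]), 'grip_force': 0.0, 'opening': 0.08535847594594967}
```

View pics/top.png

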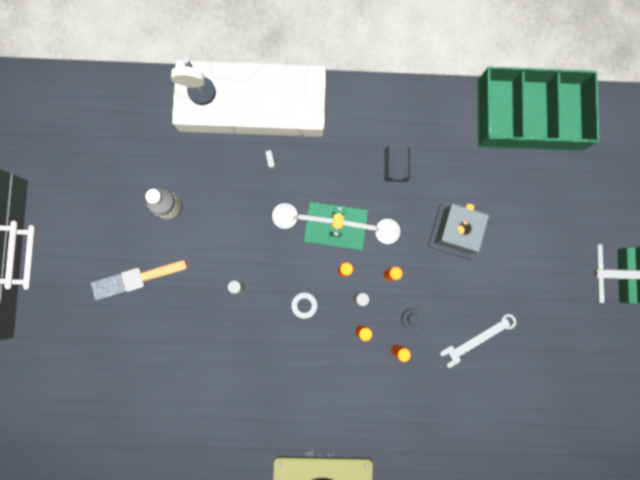

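View pics/scene.png

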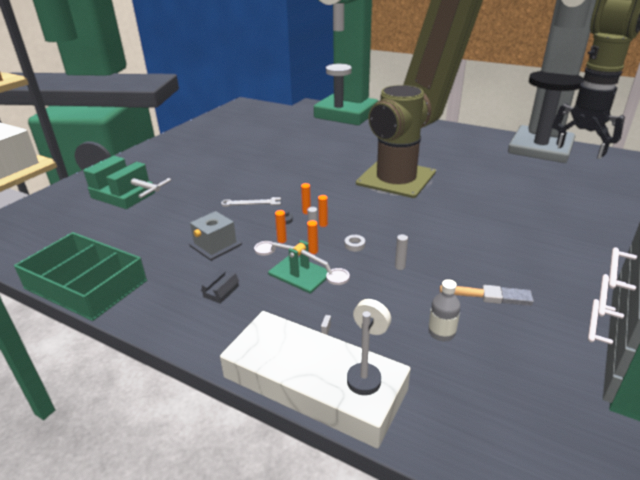

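The top view shows the steel slugs at (235,287) and (363,299), the second with four orange decoys around it. The balance is at (337,225) with pans at (285,216) and (387,231), and the nest bore is at about (464,228). In the scene view the slugs are at (402,252) and (313,215).

Run:
```python
from h import *
for n,pts in(('top',dict(A=(235,287),B=(363,299),panl=(285,216),panr=(387,231),nestface=(480,222),nest2=(455,240),bore=(464,228),ring=(304,305),baseplate=(323,465),o1=(346,269),o2=(396,273),o3=(365,334),o4=(404,355),anv=(412,319),bench=(200,350))),('scene',dict(A=(402,238),B=(313,210),panl=(338,276),panr=(264,248),nest=(200,222),o=(312,224)))):
    z=np.load(n+'.npz'); C=cam(n); P=cloud(C,z['D'])
    for k,(u,v) in pts.items(): print(n,k,P[v,u].round(3),z['im'][v,u])
C=cam('top'); print(proj(C,[.132,.508,.23]),proj(C,[0,0,0]),proj(cam('scene'),[.132,.508,.23]))
```

```text
top A [0.449 0.187 0.091] [239 241 243]
top B [ 0.432 -0.067  0.09 ] [239 241 243]
top panl [0.601 0.096 0.045] [254 253 254]
top panr [ 0.578 -0.122  0.033] [254 253 254]
top nestface [ 0.597 -0.309  0.074] [174 187 192]
top nest2 [ 0.558 -0.257  0.075] [176 189 194]
top bore [ 0.59  -0.29   0.027] [167 137  83]
top ring [ 0.416  0.05  -0.001] [106 112 123]
top baseplate [0.088 0.    0.008] [210 208 146]
top o1 [ 0.491 -0.032  0.086] [255 239  81]
top o2 [ 0.486 -0.133  0.09 ] [255 237  78]
top o3 [ 0.364 -0.072  0.092] [255 241  86]
top o4 [ 0.325 -0.151  0.09 ] [255 239  83]
top anv [ 0.393 -0.178  0.032] [104 110 121]
top bench [ 0.315  0.268 -0.003] [105 112 123]
scene A [0.456 0.192 0.092] [225 226 232]
scene B [ 0.436 -0.062  0.09 ] [225 225 230]
scene panl [0.596 0.094 0.04 ] [250 249 252]
scene panr [ 0.577 -0.125  0.036] [250 249 252]
scene nest [ 0.598 -0.306  0.074] [159 168 177]
scene o [ 0.497 -0.03   0.09 ] [255 173  23]
[ 17.91898223 475.07738935] [321.9113206  507.98370439] [577.77707217 157.77960449]
```

Run:
```python
from h import *
for n in('top','scene'):
    z=np.load(n+'.npz'); C=cam(n); P=cloud(C,z['D']); im=z['im'].astype(int)
    grey=(im.max(2)-im.min(2)<25)&(im.min(2)>150)
    for k,(x,y,za,zb) in dict(A=(.45,.188,.083,.099),B=(.434,-.065,.083,.099),panl=(.599,.095,.03,.055),panr=(.578,-.123,.025,.055)).items():
        r=.025 if k in'AB' else .032
        m=(np.hypot(P[...,0]-x,P[...,1]-y)<r)&(P[...,2]>za)&(P[...,2]<zb)&grey
        v,u=np.nonzero(m); (cu,cv),R=cv2.minEnclosingCircle(np.stack([u,v],1).astype(np.float32))
        h=.09 if k in 'AB' else .045
        print(n,k,len(u),ray(C,u.mean(),v.mean(),h).round(4),ray(C,cu,cv,h).round(4),round(R,1),np.median(P[m][:,2]).round(4))
    m=(np.abs(P[...,0]-.585)<.06)&(np.abs(P[...,1]+.285)<.06)&(np.abs(P[...,2]-.074)<.006)
    mm=m.astype(np.uint8); cs,_=cv2.findContours(mm,cv2.RETR_EXTERNAL,2); c=max(cs,key=cv2.contourArea); b=cv2.minAreaRect(c)
    print(n,'nest',b,ray(C,*b[0],.074).round(4))
a=np.load('top.npz')['im'][250:380,200:430]; b=np.load('scene.npz')['im'][170:300,250:480]
save('crop',cv2.resize(np.vstack([a,b]),None,fx=2.3,fy=2.3,interpolation=2))
```

```text
top A 133 [0.4493 0.1897 0.09  ] [0.4491 0.1895 0.09  ] 6.4 0.0889
top B 128 [ 0.4316 -0.0657  0.09  ] [ 0.4317 -0.0659  0.09  ] 6.4 0.0886
top panl 465 [0.601 0.097 0.045] [0.601  0.0967 0.045 ] 12.4 0.0436
top panr 459 [ 0.575  -0.1207  0.045 ] [ 0.575  -0.1203  0.045 ] 12.2 0.0365
top nest ((465.14154052734375, 225.75473022460938), (39.42247772216797, 43.68065643310547), 15.945395469665527) [ 0.5885 -0.2781  0.074 ]
scene A 47 [0.4517 0.1909 0.09  ] [0.4535 0.1919 0.09  ] 4.6 0.09
scene B 36 [ 0.4345 -0.0656  0.09  ] [ 0.4329 -0.0669  0.09  ] 4.1 0.0899
scene panl 274 [0.6014 0.0959 0.045 ] [0.5977 0.0945 0.045 ] 11.4 0.0447
scene panr 182 [ 0.5862 -0.1184  0.045 ] [ 0.582  -0.1217  0.045 ] 9.2 0.0376
scene nest ((212.08248901367188, 223.68557739257812), (20.0023193359375, 39.801570892333984), 66.03751373291016) [ 0.5911 -0.2721  0.074 ]
```

View pics/crop.png

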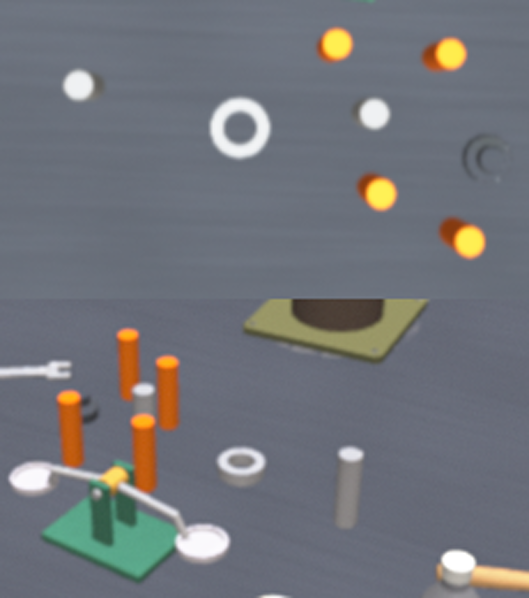

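The two unpainted grey cylinders, at top pixels (235,287) and (363,299), are the slugs. The four cylinders at (346,269), (396,273), (365,334) and (404,355) are orange, so they are the decoys. I'm going above slug A.

Request:
carry_out(dp=[[3, -3, 0], [6, -6, 0], [9, -9, 0], [12, -12, 0], [15, -15, 0], [18, -18, 0], [21, -21, 0], [24, -24, 0], [27, -27, 0], [30, -30, 0], [31.8, -31.8, -3], [31.8, -31.8, -6], [31.8, -31.8, -8], [31.8, -31.8, -8], [31.8, -31.8, -8]], twist=[[0, 0, 0], [0, 0, 0], [0, 0, 0], [0, 0, 0], [0, 0, 0], [0, 0, 0], [0, 0, 0], [0, 0, 0], [0, 0, 0], [0, 0, 0], [0, 0, 0], [0, 0, 0], [0, 0, 0], [0, 0, 0], [0, 0, 0]], fingers=6)

```text
time_s: 1.35
position: [0.449, 0.1893, 0.1503]
tool_rot: [-0.399, -3.113, 0.003]
ft_force: [-0.1, -0.2, -0.3]
opening: 0.0601
grip_force: 0.0
```

```bash
cat > w.py <<'E'
from h import *
import sys
s=get_state(); C=cam('wrist'); im,D=capture('wrist'); save(sys.argv[1],im); np.savez('wrist.npz',im=im,D=D)
print(s['time_s'],s['position'].round(4),s['joint_pos'].round(2),'cam',(-C[1].T@C[2]).round(3),'axis',C[1][2].round(3))
P=cloud(C,D)
if len(sys.argv)>4:
    x,y,zz,r=map(float,sys.argv[2:6]); g=im.astype(int); grey=(g.max(2)-g.min(2)<25)
    m=(np.hypot(P[...,0]-x,P[...,1]-y)<r)&(abs(P[...,2]-zz)<.005)&grey&(D>0)
    v,u=np.nonzero(m); c,R=cv2.minEnclosingCircle(np.stack([u,v],1).astype(np.float32))
    print(len(u),u.mean(),v.mean(),ray(C,u.mean(),v.mean(),zz).round(4),'circ',c,R,ray(C,*c,zz).round(4),np.median(P[m][:,2]))
E
python3 w.py w1 .45 .19 .09 .025
```

```text
1.35 [0.449  0.1893 0.1503] [ 0.4   0.25 -0.37  0.95  0.    0.65] cam [0.376 0.21  0.293] axis [ 0.287 -0.077 -0.955]
1906 318.4470094438615 268.01731374606504 [0.4499 0.1913 0.09  ] circ (318.3028259277344, 268.23321533203125) 25.266910552978516 [0.45   0.1912 0.09  ] 0.08983431208782636
```

View pics/w1.png

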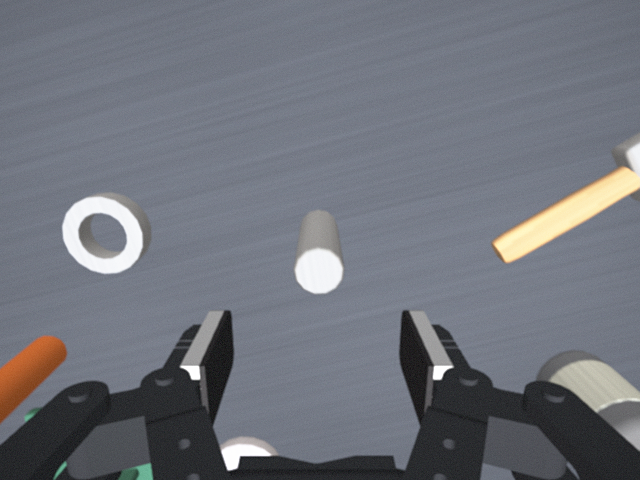

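The wrist view shows slug A's top at (318,268), between the fingers and clear of neighbours. I'm going down to grasp it.

Request:
carry_out(dp=[[0.1, 0.2, -3], [0.1, 0.2, -6], [0.1, 0.2, -8.5], [0.1, 0.2, -8.9], [0.1, 0.2, -8.9]], twist=[[0, 0, 0], [0, 0, 0], [0, 0, 0], [0, 0, 0], [0, 0, 0]])

```text
time_s: 1.82
position: [0.4508, 0.1924, 0.0625]
tool_rot: [-0.397, -3.115, 0.001]
ft_force: [-0.4, -0.6, 0.2]
opening: 0.0597
grip_force: 0.0
```

Request:
carry_out(dp=[[0, 0, 0], [0, 0, 0], [0, 0, 0], [0, 0, 0], [0, 0, 0], [0, 0, 0], [0, 0, 0], [0, 0, 0]], twist=[[0, 0, 0], [0, 0, 0], [0, 0, 0], [0, 0, 0], [0, 0, 0], [0, 0, 0], [0, 0, 0], [0, 0, 0]], fingers=0, grip_force=50)

```text
time_s: 2.48
position: [0.453, 0.1921, 0.0645]
tool_rot: [0.399, 3.112, 0.001]
ft_force: [-1.1, -1.7, 6.5]
opening: 0.0243
grip_force: 48.5
```

Request:
carry_out(dp=[[0, 0, 2], [0, 0, 5], [0, 0, 8], [2, -1.2, 10], [5, -3.2, 10], [8, -5.1, 10], [11, -7, 10], [13.5, -8.6, 10], [15.1, -9.5, 10], [15.1, -9.5, 10], [15.1, -9.5, 10], [15.1, -9.5, 10]], twist=[[0, 0, 0], [0, 0, 0], [0, 0, 0], [0, 0, 0], [0, 0, 0], [0, 0, 0], [0, 0, 0], [0, 0, 0], [0, 0, 0], [0, 0, 0], [0, 0, 0], [0, 0, 0]])

```text
time_s: 3.48
position: [0.6014, 0.0971, 0.1623]
tool_rot: [-0.399, -3.115, -0.0]
ft_force: [-0.7, -0.5, -3.9]
opening: 0.0245
grip_force: 50.1
```

```bash
python3 w.py w2 .601 .096 .19 .03
python3 - <<'E'
from h import *
print(get_state()['ft_force'])
for n in ['top']:
    C=cam(n);im,D=capture(n);P=cloud(C,D);np.savez(n+'2.npz',im=im,D=D)
z=np.load('wrist.npz');C=cam('wrist');P=cloud(C,z['D']);g=z['im'].astype(int)
m=(abs(P[...,2]-.045)<.012)&(np.hypot(P[...,0]-.6,P[...,1]-.096)<.04)&(g.min(2)>150)
v,u=np.nonzero(m);print(len(u),u.min(),u.max(),v.min(),v.max(),P[m].mean(0) if len(u) else 0)
E
```

```text
3.4833 [0.6014 0.0971 0.1623] [ 0.16  0.44 -0.05  1.08  0.    0.41] cam [0.528 0.117 0.305] axis [ 0.289 -0.075 -0.954]
6183 316.68753032508494 353.3440077632217 [0.5969 0.0995 0.19  ] circ (316.5, 356.5) 87.50152587890625 [0.598  0.0991 0.19  ] 0.18779765707846438
[-0.45438256 -1.06582648 -4.27516943]
3641 270 356 197 268 [0.59707745 0.09971376 0.04421647]
```

View pics/w2.png

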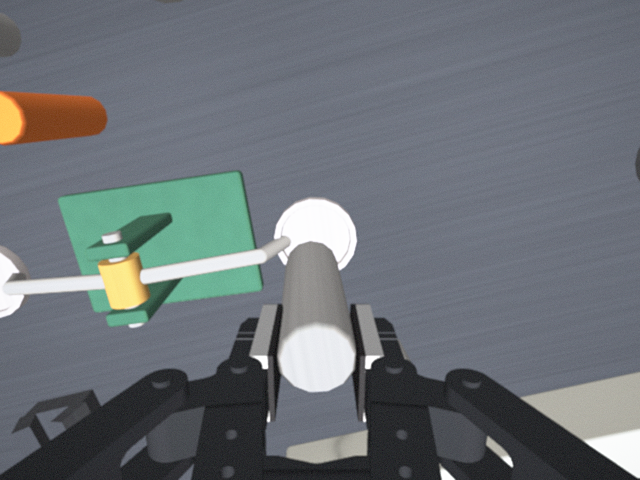

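Run:
```python
from h import *
C=cam('wrist')
for p in[(275,235),(357,235),(315,197)]: print(p,ray(C,*p,.045).round(4))
for p in[(316,355),(279,352),(354,352),(316,391)]: print(p,ray(C,*p,.188).round(4))
z=np.load('wrist.npz');P=cloud(C,z['D']);print(P[340:390:6,316].round(4))
print('panfloor',P[205:240:8,315].round(4))
```

```text
(275, 235) [0.5946 0.0735 0.045 ]
(357, 235) [0.6076 0.1235 0.045 ]
(315, 197) [0.5775 0.1041 0.045 ]
(316, 355) [0.5985 0.0992 0.188 ]
(279, 352) [0.5945 0.0884 0.188 ]
(354, 352) [0.6004 0.1109 0.188 ]
(316, 391) [0.6112 0.0959 0.188 ]
[[0.5937 0.1004 0.1874]
 [0.5951 0.1001 0.1885]
 [0.598  0.0993 0.1871]
 [0.5992 0.099  0.1885]
 [0.6015 0.0984 0.188 ]
 [0.6038 0.0978 0.1877]
 [0.6055 0.0974 0.1884]
 [0.6085 0.0966 0.1872]
 [0.6108 0.096  0.187 ]]
panfloor [[0.5828 0.1027 0.0427]
 [0.5877 0.1014 0.0428]
 [0.5927 0.1001 0.0425]
 [0.5976 0.0988 0.0431]
 [0.6032 0.0973 0.0416]]
```

The slug's top is at (316,355), about 3 mm off the pan centre (pan ellipse centre about (316,235)). I'm correcting and lowering it.

Request:
carry_out(dp=[[0.3, -0.1, -1.5], [0.3, -0.1, -3], [0.3, -0.1, -4.3], [0.3, -0.1, -5], [0.3, -0.1, -5.3], [0.3, -0.1, -5.6], [0.3, -0.1, -5.8], [0.3, -0.1, -6], [0.3, -0.1, -6.1], [0.3, -0.1, -6.1], [0.3, -0.1, -6.1], [0.3, -0.1, -6.1]], twist=[[0, 0, 0], [0, 0, 0], [0, 0, 0], [0, 0, 0], [0, 0, 0], [0, 0, 0], [0, 0, 0], [0, 0, 0], [0, 0, 0], [0, 0, 0], [0, 0, 0], [0, 0, 0]])

```text
time_s: 4.58
position: [0.6056, 0.0961, 0.1015]
tool_rot: [0.399, 3.116, 0.001]
ft_force: [-0.5, 0.0, -2.2]
opening: 0.0244
grip_force: 50.1
```

Request:
carry_out(dp=[[0, 0, 0], [0, 0, 0], [0, 0, 0], [0, 0, 0], [0, 0, 0], [0, 0, 0], [0, 0, 1], [0, 0, 3], [0, 0, 6], [0, 0, 9], [0, 0, 9], [0, 0, 9]], twist=[[0, 0, 0], [0, 0, 0], [0, 0, 0], [0, 0, 0], [0, 0, 0], [0, 0, 0], [0, 0, 0], [0, 0, 0], [0, 0, 0], [0, 0, 0], [0, 0, 0], [0, 0, 0]], fingers=5.2)

```text
time_s: 5.58
position: [0.6072, 0.0963, 0.1944]
tool_rot: [0.398, 3.111, 0.003]
ft_force: [-0.7, -0.0, 0.5]
opening: 0.0519
grip_force: 0.0
```

```bash
python3 w.py w3 .603 .097 .125 .022
python3 - <<'E'
from h import *
for n in ['top','scene']:
    C=cam(n);im,D=capture(n);np.savez(n+'3.npz',im=im,D=D)
E
```

```text
5.5833 [0.6072 0.0963 0.1944] [ 0.16  0.43  0.01  1.15 -0.    0.41] cam [0.533 0.116 0.337] axis [ 0.296 -0.074 -0.952]
1812 315.924944812362 251.82450331125827 [0.6029 0.0986 0.125 ] circ (315.8571472167969, 251.85714721679688) 24.533710479736328 [0.6029 0.0985 0.125 ] 0.12475569491283663
```

View pics/w3.png

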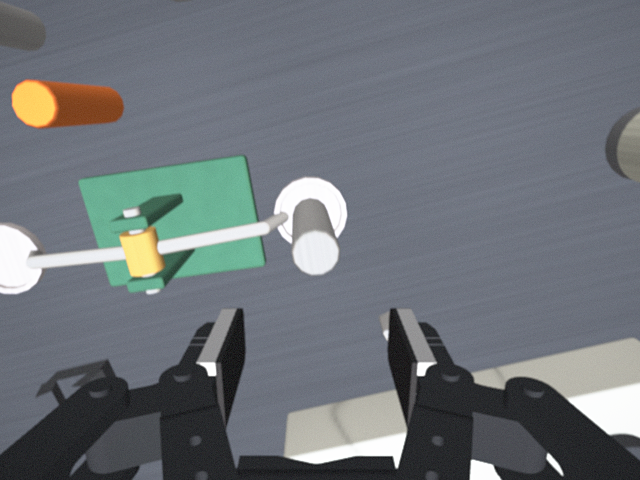

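Slug A stands in the pan at (0.603, 0.099), top pixel (316,252). Next is slug B.

Request:
carry_out(dp=[[-2.5, -2.3, 0], [-5, -4.6, 0], [-7.5, -7, 0], [-10, -9.3, 0], [-12.5, -11.7, 0], [-15, -14, 0], [-17.2, -16.1, -1], [-17.2, -16.1, -3.5], [-17.2, -16.1, -4.5], [-17.2, -16.1, -4.5], [-17.2, -16.1, -4.5]], twist=[[0, 0, 0], [0, 0, 0], [0, 0, 0], [0, 0, 0], [0, 0, 0], [0, 0, 0], [0, 0, 0], [0, 0, 0], [0, 0, 0], [0, 0, 0], [0, 0, 0]])

```text
time_s: 6.65
position: [0.4319, -0.0649, 0.1452]
tool_rot: [-0.399, -3.113, -0.0]
ft_force: [-0.4, -0.8, 0.2]
opening: 0.0521
grip_force: 0.0
```

```bash
python3 w.py w4 .4325 -.065 .09 .02
```

```text
6.65 [ 0.4319 -0.0649  0.1452] [-0.15  0.17 -0.49  0.91  0.    0.11] cam [ 0.359 -0.045  0.288] axis [ 0.287 -0.075 -0.955]
2003 313.1652521218173 271.99850224663004 [ 0.4322 -0.0654  0.09  ] circ (313.1714782714844, 272.4068603515625) 25.909910202026367 [ 0.4325 -0.0655  0.09  ] 0.08977103200672897
```

Request:
carry_out(dp=[[0, 0, -3], [0, 0, -6], [0, 0, -8], [0, 0, -8.3], [0, 0, -8.3]], twist=[[0, 0, 0], [0, 0, 0], [0, 0, 0], [0, 0, 0], [0, 0, 0]])

```text
time_s: 7.12
position: [0.4329, -0.0646, 0.0628]
tool_rot: [-0.398, -3.114, -0.0]
ft_force: [0.5, -0.1, 0.4]
opening: 0.0519
grip_force: 0.0
```

Request:
carry_out(dp=[[0, 0, 0], [0, 0, 0], [0, 0, 0], [0, 0, 0], [0, 0, 0], [0, 0, 0], [0, 0, 0], [0, 0, 2], [0, 0, 5], [0, 0, 8], [0, 0, 11], [0, 0, 11], [0, 0, 11]], twist=[[0, 0, 0], [0, 0, 0], [0, 0, 0], [0, 0, 0], [0, 0, 0], [0, 0, 0], [0, 0, 0], [0, 0, 0], [0, 0, 0], [0, 0, 0], [0, 0, 0], [0, 0, 0], [0, 0, 0]], fingers=0)

```text
time_s: 8.2
position: [0.4349, -0.0651, 0.1751]
tool_rot: [0.399, 3.111, 0.0]
ft_force: [-0.2, -0.7, -2.1]
opening: 0.0244
grip_force: 49.9
```

Request:
carry_out(dp=[[2.5, -0.9, 1], [5, -1.9, 1], [7.5, -2.8, 1], [10, -3.8, 1], [12.5, -4.7, 1], [14.2, -5.4, 1], [14.2, -5.4, 0], [14.2, -5.4, 0], [14.2, -5.4, 0]], twist=[[0, 0, 0], [0, 0, 0], [0, 0, 0], [0, 0, 0], [0, 0, 0], [0, 0, 0], [0, 0, 0], [0, 0, 0], [0, 0, 0]])

```text
time_s: 8.95
position: [0.5726, -0.1183, 0.1707]
tool_rot: [-0.398, -3.11, -0.001]
ft_force: [-0.6, 0.1, -2.8]
opening: 0.0239
grip_force: 49.8
```

```bash
python3 w.py w5
python3 - <<'E'
from h import *
s=get_state();C=cam('wrist');z=np.load('wrist.npz');P=cloud(C,z['D']);g=z['im'].astype(int);D=z['D']
zt=s['position'][2]+.0265
grey=g.max(2)-g.min(2)<30
m=(abs(P[...,2]-zt)<.006)&grey&(np.hypot(P[...,0]-.576,P[...,1]+.119)<.016)&(D>0)
v,u=np.nonzero(m);print('slug',zt,len(u),u.mean(),v.mean(),np.median(P[m],0).round(4))
m=(abs(P[...,2]-.047)<.009)&(np.hypot(P[...,0]-.576,P[...,1]+.119)<.032)&(g.min(2)>170)
v,u=np.nonzero(m);print(len(u),u.min(),u.max(),v.min(),v.max(),ray(C,u.min(),v[u==u.min()].mean(),.05),ray(C,u.max(),v[u==u.max()].mean(),.05),ray(C,u[v==v.min()].mean(),v.min(),.05),np.median(P[m],0))
E
```

```text
8.95 [ 0.5726 -0.1183  0.1707] [-0.2   0.4  -0.1   1.08  0.    0.05] cam [ 0.5   -0.098  0.314] axis [ 0.284 -0.074 -0.956]
slug 0.1981280694419363 4621 315.70028132438864 357.32676909759795 [ 0.5714 -0.1171  0.1966]
2998 269 348 205 274 [ 0.57154039 -0.14823476  0.05      ] [ 0.58802696 -0.09985484  0.05      ] [ 0.5531928  -0.11855669  0.05      ] [ 0.57097018 -0.12356955  0.04662652]
```

View pics/w5.png

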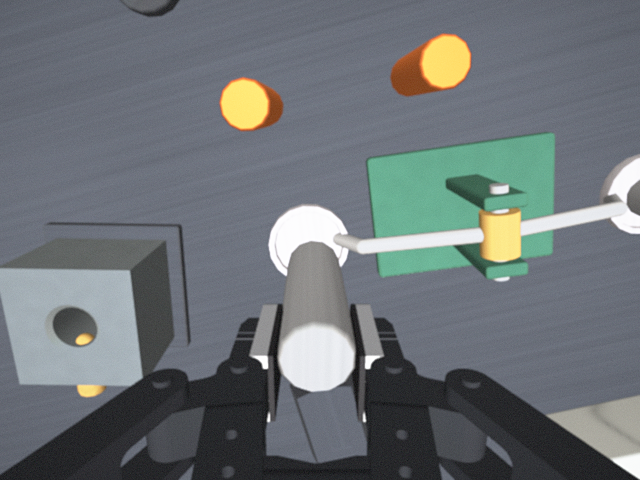

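Request:
carry_out(dp=[[0.7, -0.7, -1.5], [0.7, -0.7, -3.5], [0.7, -0.7, -5], [0.7, -0.7, -5.6], [0.7, -0.7, -5.9], [0.7, -0.7, -6.1], [0.7, -0.7, -6.2], [0.7, -0.7, -6.2], [0.7, -0.7, -6.2], [0.7, -0.7, -6.2]], twist=[[0, 0, 0], [0, 0, 0], [0, 0, 0], [0, 0, 0], [0, 0, 0], [0, 0, 0], [0, 0, 0], [0, 0, 0], [0, 0, 0], [0, 0, 0]])

```text
time_s: 9.83
position: [0.5829, -0.1261, 0.1121]
tool_rot: [0.399, 3.115, -0.0]
ft_force: [-0.3, -0.1, -2.0]
opening: 0.0245
grip_force: 49.8
```

```bash
cat > bore.py <<'E'
from h import *
# nest bore centre from saved wrist picture+camera pose
import sys
def bore(im,D,C,out=None):
    P=cloud(C,D); face=((abs(P[...,2]-.074)<.0035)&(D>0)&(np.hypot(P[...,0]-.589,P[...,1]+.28)<.065)).astype(np.uint8)
    face=cv2.morphologyEx(face,cv2.MORPH_OPEN,np.ones((3,3)))
    cs,h=cv2.findContours(face,cv2.RETR_CCOMP,cv2.CHAIN_APPROX_NONE)
    for c,q in zip(cs,h[0]):
        if q[3]>=0 and cv2.contourArea(c)>200:
            pts=np.array([ray(C,*p,.074)[:2] for p in c[:,0].astype(float)]); 
            A=np.c_[2*pts,np.ones(len(pts))]; s=np.linalg.lstsq(A,(pts**2).sum(1),rcond=None)[0]
            print('hole',cv2.contourArea(c),c[:,0].mean(0),'centre',s[:2].round(4),'r',np.sqrt(s[2]+s[0]**2+s[1]**2).round(4))
E
python3 - <<'E'
from bore import *
import h
s=get_state();C=cam('wrist');im,D=capture('wrist');bore(im,D,C)
z=np.load('top3.npz');bore(z['im'],z['D'],cam('top'));z=np.load('scene3.npz');bore(z['im'],z['D'],cam('scene'))
print(s['position'],s['ft_force'])
E
```

```text
[ 0.58285859 -0.12605144  0.11208517] [-0.29564406 -0.09050616 -2.00690458]
```

Request:
carry_out(dp=[[-0.2, 0, -0.1], [-0.2, 0, -0.2], [-0.2, 0, -0.3], [-0.2, 0, -0.4], [-0.2, 0, -0.4]], twist=[[0, 0, 0], [0, 0, 0], [0, 0, 0], [0, 0, 0], [0, 0, 0]])

```text
time_s: 10.3
position: [0.5805, -0.1256, 0.1075]
tool_rot: [0.399, 3.116, 0.001]
ft_force: [0.3, 1.3, 1.6]
opening: 0.0244
grip_force: 50.2
```

Contact: the force rose from -2.0 to +1.6 N. Releasing.

Request:
carry_out(dp=[[0, 0, 0], [0, 0, 0], [0, 0, 0], [0, 0, 0], [0, 0, 0], [0, 0, 0], [0, 0, 1], [0, 0, 3], [0, 0, 6], [0, 0, 9], [0, 0, 9], [0, 0, 9], [0, 0, 9], [0, 0, 9], [0, 0, 9], [0, 0, 9], [0, 0, 9], [0, 0, 9], [0, 0, 9], [0, 0, 9]], twist=[[0, 0, 0], [0, 0, 0], [0, 0, 0], [0, 0, 0], [0, 0, 0], [0, 0, 0], [0, 0, 0], [0, 0, 0], [0, 0, 0], [0, 0, 0], [0, 0, 0], [0, 0, 0], [0, 0, 0], [0, 0, 0], [0, 0, 0], [0, 0, 0], [0, 0, 0], [0, 0, 0], [0, 0, 0], [0, 0, 0]], fingers=5.2)

```text
time_s: 11.97
position: [0.5803, -0.1259, 0.1971]
tool_rot: [-0.399, -3.116, -0.0]
ft_force: [-0.0, 0.3, -0.7]
opening: 0.052
grip_force: 0.0
```

```bash
python3 w.py w6 .58 -.124 .134 .022
python3 - <<'E'
from bore import *
C=cam('wrist');z=np.load('wrist.npz');bore(z['im'],z['D'],C)
C=cam('scene');im,D=capture('scene');P=cloud(C,D);save('s6',im[180:330,150:400].repeat(3,0).repeat(3,1))
for x,y in((.603,.098),(.58,-.124)):
    m=(np.hypot(P[...,0]-x,P[...,1]-y)<.016)&(P[...,2]>.11); print(m.sum(),np.percentile(P[m][:,2],[50,90,97]))
C=cam('top');im,D=capture('top');P=cloud(C,D)
for x,y in((.603,.098),(.58,-.124)):
    m=(np.hypot(P[...,0]-x,P[...,1]-y)<.016)&(P[...,2]>.11)&(P[...,2]<.15); print(m.sum(),P[m].mean(0).round(4) if m.any() else 0)
E
```

```text
11.9667 [ 0.5803 -0.1259  0.1971] [-0.21  0.39 -0.03  1.15  0.    0.04] cam [ 0.507 -0.106  0.34 ] axis [ 0.29  -0.075 -0.954]
1932 320.57556935817803 259.73395445134577 [ 0.5782 -0.122   0.134 ] circ (320.7277526855469, 259.9261474609375) 25.282127380371094 [ 0.5784 -0.122   0.134 ] 0.13477193233694798
hole 1295.5 [100.90551181 295.4015748 ] centre [ 0.586  -0.2756] r 0.0143
120 [0.12275271 0.12555981 0.12672691]
204 [0.1344272  0.30828623 0.46940536]
142 [0.6012 0.0971 0.1231]
145 [ 0.5757 -0.1212  0.1319]
```

View pics/s6.png

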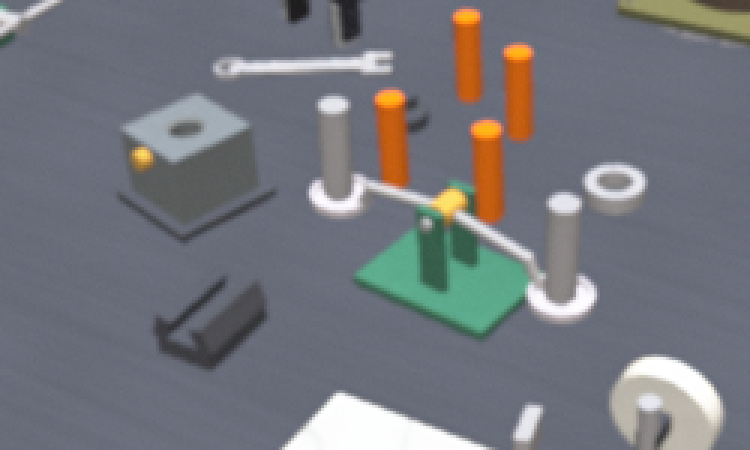

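View pics/w6.png

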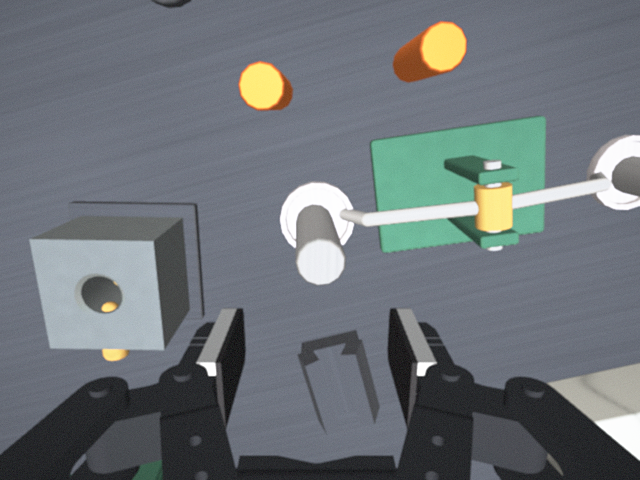

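Both slugs stand on their pans. The +y pan dropped (top heights 0.125 against 0.135 m), so A, at (562,250) in the scene crop, is the solid one. I'm going back to A.

Request:
carry_out(dp=[[0.3, 3, 0], [0.6, 6, 0], [0.9, 9, 0], [1.2, 12, 0], [1.5, 15, 0], [1.8, 18, 0], [2, 20.5, 0], [2.2, 22.4, -1], [2.2, 22.4, -2], [2.2, 22.4, -3], [2.2, 22.4, -3], [2.2, 22.4, -3]], twist=[[0, 0, 0], [0, 0, 0], [0, 0, 0], [0, 0, 0], [0, 0, 0], [0, 0, 0], [0, 0, 0], [0, 0, 0], [0, 0, 0], [0, 0, 0], [0, 0, 0], [0, 0, 0]])

```text
time_s: 13.12
position: [0.6014, 0.0969, 0.1664]
tool_rot: [-0.401, -3.114, 0.002]
ft_force: [-0.2, -0.4, 0.9]
opening: 0.0524
grip_force: 0.0
```

```bash
python3 w.py w7 .603 .0986 .125 .022
```

```text
13.1167 [0.6014 0.0969 0.1664] [ 0.16  0.44 -0.04  1.09 -0.    0.42] cam [0.528 0.117 0.309] axis [ 0.288 -0.076 -0.955]
2261 318.28836797877045 283.3874391862008 [0.6027 0.0986 0.125 ] circ (318.5530090332031, 283.4149169921875) 27.658737182617188 [0.6027 0.0987 0.125 ] 0.12477172399517697
```

Request:
carry_out(dp=[[0.1, 0.2, -3], [0.1, 0.2, -5.5], [0.1, 0.2, -6.7], [0.1, 0.2, -6.8], [0.1, 0.2, -6.8]], twist=[[0, 0, 0], [0, 0, 0], [0, 0, 0], [0, 0, 0], [0, 0, 0]])

```text
time_s: 13.58
position: [0.6031, 0.0991, 0.0993]
tool_rot: [-0.401, -3.115, 0.001]
ft_force: [0.8, 0.7, -0.3]
opening: 0.052
grip_force: 0.0
```

Request:
carry_out(dp=[[0, 0, 0], [0, 0, 0], [0, 0, 0], [0, 0, 0], [0, 0, 0], [0, 0, 0], [0, 0, 0]], twist=[[0, 0, 0], [0, 0, 0], [0, 0, 0], [0, 0, 0], [0, 0, 0], [0, 0, 0], [0, 0, 0]], fingers=0)

```text
time_s: 14.17
position: [0.6045, 0.0992, 0.1013]
tool_rot: [0.399, 3.113, -0.002]
ft_force: [-0.9, -3.9, 6.1]
opening: 0.0246
grip_force: 48.8
```

Request:
carry_out(dp=[[0, 0, 0.3], [0, 0, 0.6], [0, 0, 0.9], [0, 0, 1.2], [0, 0, 2], [0, 0, 4], [0, 0, 7], [0, 0, 10], [0, 0, 10], [0, 0, 10]], twist=[[0, 0, 0], [0, 0, 0], [0, 0, 0], [0, 0, 0], [0, 0, 0], [0, 0, 0], [0, 0, 0], [0, 0, 0], [0, 0, 0], [0, 0, 0]])

```text
time_s: 15.0
position: [0.605, 0.1004, 0.2016]
tool_rot: [0.398, 3.111, 0.003]
ft_force: [-1.2, -0.1, -4.0]
opening: 0.0246
grip_force: 48.9
```

Request:
carry_out(dp=[[0, 0, 3], [0, -2, 5], [-0.2, -5, 5], [-0.4, -8, 5], [-0.6, -11, 5], [-0.8, -14, 5], [-0.9, -17, 5], [-1.1, -20, 5], [-1.3, -23, 5], [-1.4, -26, 5], [-1.6, -29, 5], [-1.8, -32, 5], [-1.9, -35, 4], [-1.9, -37.5, 1], [-1.9, -37.5, -1], [-1.9, -37.5, -2], [-1.9, -37.5, -2], [-1.9, -37.5, -2], [-1.9, -37.5, -2]], twist=[[0, 0, 0], [0, 0, 0], [0, 0, 0], [0, 0, 0], [0, 0, 0], [0, 0, 0], [0, 0, 0], [0, 0, 0], [0, 0, 0], [0, 0, 0], [0, 0, 0], [0, 0, 0], [0, 0, 0], [0, 0, 0], [0, 0, 0], [0, 0, 0], [0, 0, 0], [0, 0, 0], [0, 0, 0]])

```text
time_s: 16.58
position: [0.585, -0.2742, 0.1802]
tool_rot: [0.397, 3.115, -0.0]
ft_force: [0.0, 0.0, -4.2]
opening: 0.0242
grip_force: 49.6
```

```bash
python3 w.py w8
python3 - <<'E'
from bore import *
s=get_state();C=cam('wrist');z=np.load('wrist.npz');bore(z['im'],z['D'],C);P=cloud(C,z['D']);D=z['D']
print(P[330:400:10,316].round(4),s['ft_force'],s['torque'])
C=cam('scene');im,D=capture('scene');P=cloud(C,D);x,y=.579,-.123
m=(np.hypot(P[...,0]-x,P[...,1]-y)<.018)&(P[...,2]>.1)&(P[...,2]<.15); print(m.sum(),np.percentile(P[m][:,2],[50,90,97]))
E
```

```text
16.5833 [ 0.585  -0.2742  0.1802] [-0.44  0.49  0.08  1.16  0.   -0.18] cam [ 0.511 -0.254  0.323] axis [ 0.291 -0.075 -0.954]
[[ 0.5756 -0.2709  0.2037]
 [ 0.5792 -0.2718  0.2035]
 [ 0.5817 -0.2725  0.205 ]
 [ 0.5859 -0.2736  0.2039]
 [ 0.5891 -0.2744  0.2044]
 [ 0.5927 -0.2753  0.2045]
 [ 0.7413 -0.3139  0.0011]] [ 0.71135657  0.89004371 -3.06866104] [ 0.00929894 -0.0076373  -0.06948145]
137 [0.11727048 0.12548492 0.12629793]
```

View pics/w8.png

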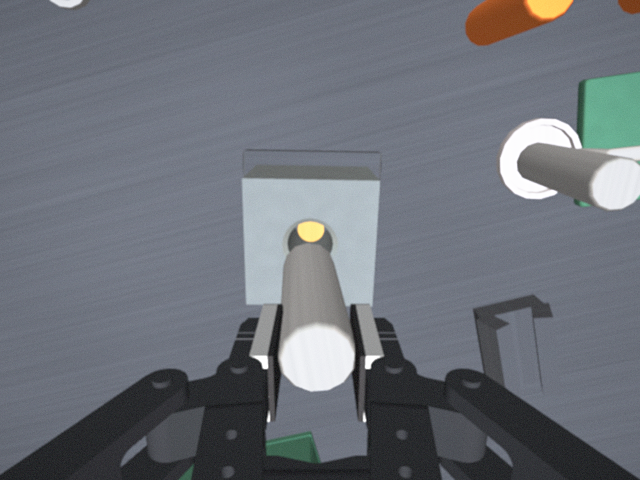

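The wrist view shows the slug (top at (316,353)) hanging just over the bore, whose far rim shows at (310,235). Slug B still stands in its pan at (540,160). I'm measuring both in this view.

```bash
cat > m.py <<'E'
from bore import *
def fitc(pts,r=None):
    A=np.c_[2*pts,np.ones(len(pts))]; s=np.linalg.lstsq(A,(pts**2).sum(1),rcond=None)[0]
    return s[:2].round(4),np.sqrt(s[2]+s[0]**2+s[1]**2).round(4)
def meas(im,D,C,tcp):
    P=cloud(C,D);zt=tcp[2]+.0242
    # nest face quad
    face=((abs(P[...,2]-.074)<.004)&(D>0)&(np.hypot(P[...,0]-.587,P[...,1]+.276)<.065)).astype(np.uint8)
    v,u=np.nonzero(face)
    rows=[(v0,u[v==v0].min(),u[v==v0].max()) for v0 in range(195,240,5)]
    L=np.array([ray(C,a-.5,r,.074)[:2] for r,a,b in rows]);Rr=np.array([ray(C,b+.5,r,.074)[:2] for r,a,b in rows])
    cols=range(255,370,8); T=np.array([ray(C,c,v[u==c].min()-.5,.074)[:2] for c in cols])
    d=np.polyfit(L[:,0],L[:,1],1)[0];d2=np.polyfit(Rr[:,0],Rr[:,1],1)[0];print('slopes',d,d2)
    th=np.arctan((d+d2)/2); ex=np.array([np.cos(th),np.sin(th)]);ey=np.array([-ex[1],ex[0]])
    a=np.median(L@ey);b=np.median(Rr@ey);t=np.median(T@ex)
    print('width',b-a,'centre from face',((a+b)/2*ey+(t+.04)*ex).round(4))
    # bore rim, visible far arc
    g=im.astype(int);grey=cv2.cvtColor(im,cv2.COLOR_RGB2GRAY)
    # slug top
    m=(abs(P[...,2]-zt)<.004)&(g.min(2)>200)&(np.hypot(P[...,0]-tcp[0],P[...,1]-tcp[1])<.016)
    cs,_=cv2.findContours(m.astype(np.uint8),cv2.RETR_EXTERNAL,cv2.CHAIN_APPROX_NONE);c=max(cs,key=cv2.contourArea)[:,0].astype(float)
    pts=np.array([ray(C,*p,zt)[:2] for p in c]);print('top circle',fitc(pts),'minenc',cv2.minEnclosingCircle(pts.astype(np.float32)),'z',np.median(P[m][:,2]))
    # side surface points of slug: fit axis
    m=(P[...,2]>zt-.085)&(P[...,2]<zt-.03)&(np.hypot(P[...,0]-tcp[0],P[...,1]-tcp[1])<.02)&(D>0)
    Q=P[m];
    for lo in np.arange(zt-.085,zt-.03,.011):
        q=Q[(Q[:,2]>lo)&(Q[:,2]<lo+.011)][:,:2]
        if len(q)<30: continue
        from scipy.optimize import least_squares
        s=least_squares(lambda c:np.hypot(*(q-c).T)-.013,tcp[:2]+[.003,0],loss='soft_l1',f_scale=.001).x
        print('axis at z',lo+.0055,len(q),s.round(4))
E
python3 - <<'E'
from m import *
z=np.load('wrist.npz');C=cam('wrist');s=get_state();meas(z['im'],z['D'],C,s['position'])
E
```

```text
slopes -0.28367791900294775 -0.28617917571850443
width 0.08033380853016961 centre from face [ 0.5868 -0.2777]
top circle (array([ 0.5849, -0.2731]), np.float64(0.0115)) minenc ((0.5849329829216003, -0.27286404371261597), 0.012004061602056026) z 0.20434949587470275
axis at z 0.1257530904820342 335 [ 0.5858 -0.277 ]
axis at z 0.1367530904820342 384 [ 0.5859 -0.2764]
axis at z 0.14775309048203422 455 [ 0.5859 -0.2759]
axis at z 0.1587530904820342 539 [ 0.586  -0.2753]
axis at z 0.16975309048203419 637 [ 0.586  -0.2747]
```

The slug kept the pan's tilt of about 0.05 rad in the grip. I'll turn it upright and bring it closer.

Request:
carry_out(dp=[[0, -0.1, 0], [0, -0.2, -0.5], [0, -0.3, -1], [0, -0.3, -1.5], [0, -0.3, -1.5], [0, -0.3, -1.5], [0, -0.3, -1.5]], twist=[[0.015, 0, 0], [0.03, -0.002, 0], [0.048, -0.004, 0], [0.048, -0.004, 0], [0.048, -0.004, 0], [0.048, -0.004, 0], [0.048, -0.004, 0]])

```text
time_s: 17.27
position: [0.5842, -0.2779, 0.1641]
tool_rot: [-0.399, -3.113, -0.076]
ft_force: [0.0, -0.2, -4.2]
opening: 0.0243
grip_force: 49.6
```

```bash
python3 w.py w9
python3 - <<'E'
from m import *
z=np.load('wrist.npz');C=cam('wrist');s=get_state();im=z['im'];D=z['D'];meas(im,D,C,s['position']);print(s['tool_rot'],s['ft_force'])
g=cv2.cvtColor(im,cv2.COLOR_RGB2GRAY)
P=cloud(C,D)
mid=proj(C,[.5868,-.2777,.074]);print(mid)
# dark/orange hole pixels on face
f=np.median(im[200:212,300:320].reshape(-1,3),0);d=np.abs(im.astype(int)-f).sum(2)>40
print(f)
for v in range(210,262,3):
    u=np.nonzero(d[v,262:362])[0]+262
    if len(u): print(v,u.min(),u.max(),(ray(C,u.min()-.5,v,.074)[:2]).round(4),(ray(C,u.max()+.5,v,.074)[:2]).round(4))
E
```

```text
17.2667 [ 0.5842 -0.2779  0.1641] [-0.47  0.51  0.08  1.16  0.04 -0.21] cam [ 0.51  -0.265  0.307] axis [ 0.294 -0.029 -0.955]
slopes -0.2872626495158502 -0.27026539199753136
width 0.08000719652734677 centre from face [ 0.5863 -0.2772]
top circle (array([ 0.5837, -0.2776]), np.float64(0.0115)) minenc ((0.5836849808692932, -0.27741801738739014), 0.011905292049050331) z 0.1875967518787267
axis at z 0.1090023224436402 324 [ 0.5847 -0.2777]
axis at z 0.1200023224436402 387 [ 0.5848 -0.2777]
axis at z 0.13100232244364018 458 [ 0.5848 -0.2777]
axis at z 0.1420023224436402 534 [ 0.5848 -0.2776]
axis at z 0.1530023224436402 636 [ 0.5849 -0.2776]
[-0.39874292 -3.11311028 -0.07559311] [ 0.44778085 -0.69098698 -3.57314531]
[308.27206684 253.80146244]
[179. 190. 197.]
228 298 319 [ 0.5705 -0.2796] [ 0.5737 -0.2677]
231 292 325 [ 0.5712 -0.2833] [ 0.5763 -0.2648]
234 288 329 [ 0.5723 -0.2859] [ 0.5786 -0.2631]
237 285 332 [ 0.5736 -0.288 ] [ 0.5808 -0.2619]
240 283 333 [ 0.575  -0.2896] [ 0.5827 -0.2618]
243 282 334 [ 0.5765 -0.2906] [ 0.5846 -0.2616]
246 281 332 [ 0.5781 -0.2917] [ 0.586  -0.2632]
249 280 332 [ 0.5796 -0.2927] [ 0.5877 -0.2636]
252 280 333 [ 0.5814 -0.2932] [ 0.5896 -0.2635]
255 281 332 [ 0.5832 -0.2932] [ 0.5912 -0.2645]
258 283 332 [ 0.5853 -0.2926] [ 0.593  -0.2649]
261 284 333 [ 0.5872 -0.2925] [ 0.5949 -0.2648]
```

Request:
carry_out(dp=[[0.15, 0.05, -0.7], [0.15, 0.05, -1.4], [0.15, 0.05, -2], [0.15, 0.05, -2.4], [0.15, 0.05, -2.8], [0.15, 0.05, -3.1], [0.15, 0.05, -3.1], [0.15, 0.05, -3.1]], twist=[[0, 0, 0], [0, 0, 0], [0, 0, 0], [0, 0, 0], [0, 0, 0], [0, 0, 0], [0, 0, 0], [0, 0, 0]])

```text
time_s: 17.98
position: [0.5858, -0.2774, 0.1332]
tool_rot: [-0.399, -3.113, -0.076]
ft_force: [0.3, 0.4, -4.0]
opening: 0.0248
grip_force: 49.6
```

Request:
carry_out(dp=[[0, 0, -0.2], [0, 0, -0.4], [0, 0, -0.5], [0, 0, -0.6], [0, 0, -0.7], [0, 0, -0.8], [0, 0, -0.8], [0, 0, -0.8]], twist=[[0, 0, 0], [0, 0, 0], [0, 0, 0], [0, 0, 0], [0, 0, 0], [0, 0, 0], [0, 0, 0], [0, 0, 0]])

```text
time_s: 18.65
position: [0.586, -0.2775, 0.1254]
tool_rot: [-0.399, -3.114, -0.075]
ft_force: [-0.6, -0.4, -0.9]
opening: 0.0247
grip_force: 49.9
```

Request:
carry_out(dp=[[0, 0, -0.1], [0, 0, -0.2], [0, 0, -0.3], [0, 0, -0.4], [0, 0, -0.4], [0, 0, -0.4]], twist=[[0, 0, 0], [0, 0, 0], [0, 0, 0], [0, 0, 0], [0, 0, 0], [0, 0, 0]])

```text
time_s: 19.15
position: [0.5858, -0.2775, 0.121]
tool_rot: [-0.399, -3.113, -0.075]
ft_force: [0.0, -0.7, -2.0]
opening: 0.0243
grip_force: 49.9
```

Request:
carry_out(dp=[[0, 0, -0.1], [0, 0, -0.2], [0, 0, -0.3], [0, 0, -0.3], [0, 0, -0.3]], twist=[[0, 0, 0], [0, 0, 0], [0, 0, 0], [0, 0, 0], [0, 0, 0]])

```text
time_s: 19.57
position: [0.5858, -0.2775, 0.1181]
tool_rot: [-0.399, -3.113, -0.075]
ft_force: [0.0, -0.0, -1.4]
opening: 0.0241
grip_force: 50.0
```

Request:
carry_out(dp=[[0, 0, -0.1], [0, 0, -0.2], [0, 0, -0.3], [0, 0, -0.4], [0, 0, -0.4], [0, 0, -0.4]], twist=[[0, 0, 0], [0, 0, 0], [0, 0, 0], [0, 0, 0], [0, 0, 0], [0, 0, 0]])

```text
time_s: 20.07
position: [0.5857, -0.2774, 0.1139]
tool_rot: [-0.399, -3.113, -0.076]
ft_force: [0.6, -0.6, -1.5]
opening: 0.0241
grip_force: 49.9
```

Request:
carry_out(dp=[[0, 0, -0.1], [0, 0, -0.2], [0, 0, -0.3], [0, 0, -0.4], [0, 0, -0.4], [0, 0, -0.4]], twist=[[0, 0, 0], [0, 0, 0], [0, 0, 0], [0, 0, 0], [0, 0, 0], [0, 0, 0]])

```text
time_s: 20.57
position: [0.5858, -0.2774, 0.11]
tool_rot: [-0.399, -3.113, -0.076]
ft_force: [0.3, -0.3, -1.6]
opening: 0.0243
grip_force: 49.9
```

Request:
carry_out(dp=[[0, 0, -0.1], [0, 0, -0.2], [0, 0, -0.3], [0, 0, -0.4], [0, 0, -0.4], [0, 0, -0.4]], twist=[[0, 0, 0], [0, 0, 0], [0, 0, 0], [0, 0, 0], [0, 0, 0], [0, 0, 0]])

```text
time_s: 21.07
position: [0.5857, -0.2774, 0.1059]
tool_rot: [-0.399, -3.113, -0.076]
ft_force: [-0.2, -0.1, -2.6]
opening: 0.0244
grip_force: 49.9
```

Request:
carry_out(dp=[[0, 0, -0.1], [0, 0, -0.2], [0, 0, -0.3], [0, 0, -0.4], [0, 0, -0.4], [0, 0, -0.4]], twist=[[0, 0, 0], [0, 0, 0], [0, 0, 0], [0, 0, 0], [0, 0, 0], [0, 0, 0]])

```text
time_s: 21.57
position: [0.5859, -0.2775, 0.1026]
tool_rot: [-0.399, -3.113, -0.075]
ft_force: [-0.1, 0.4, 3.1]
opening: 0.0243
grip_force: 50.2
```

Stop felt: +5 N. Pressing a little further.

Request:
carry_out(dp=[[0, 0, -0.05], [0, 0, -0.1], [0, 0, -0.15], [0, 0, -0.15], [0, 0, -0.15]], twist=[[0, 0, 0], [0, 0, 0], [0, 0, 0], [0, 0, 0], [0, 0, 0]])

```text
time_s: 21.98
position: [0.5861, -0.2776, 0.102]
tool_rot: [-0.399, -3.114, -0.075]
ft_force: [-2.2, 0.5, 7.1]
opening: 0.0245
grip_force: 50.6
```

Request:
carry_out(dp=[[0, 0, -0.05], [0, 0, -0.08], [0, 0, -0.08], [0, 0, -0.08], [0, 0, -0.08]], twist=[[0, 0, 0], [0, 0, 0], [0, 0, 0], [0, 0, 0], [0, 0, 0]])

```text
time_s: 22.4
position: [0.5862, -0.2777, 0.1016]
tool_rot: [-0.399, -3.115, -0.075]
ft_force: [-2.1, 1.0, 8.8]
opening: 0.0244
grip_force: 50.8
```

The total push over the carried weight is about 12.8 N, which is in range. I'll ease off slightly, release and rise.

Request:
carry_out(dp=[[0, 0, 0.05], [0, 0, 0.1], [0, 0, 0.1], [0, 0, 0.1]], twist=[[0, 0, 0], [0, 0, 0], [0, 0, 0], [0, 0, 0]])

```text
time_s: 22.73
position: [0.5861, -0.2776, 0.1019]
tool_rot: [-0.399, -3.114, -0.075]
ft_force: [-2.3, 0.1, 7.2]
opening: 0.024
grip_force: 50.5
```

Request:
carry_out(dp=[[0, 0, 0], [0, 0, 0], [0, 0, 0], [0, 0, 0], [0, 0, 0], [0, 0, 0], [0, 0, 0], [0, 0, 1], [0, 0, 3], [0, 0, 6], [0, 0, 9], [0, 0, 12], [0, 0, 12], [0, 0, 12], [0, 0, 12]], twist=[[0, 0, 0], [0, 0, 0], [0, 0, 0], [0, 0, 0], [0, 0, 0], [0, 0, 0], [0, 0, 0], [0, 0, 0], [0, 0, 0], [0, 0, 0], [0, 0, 0], [0, 0, 0], [0, 0, 0], [0, 0, 0], [0, 0, 0]], fingers=5.2)

```text
time_s: 23.98
position: [0.5858, -0.2774, 0.2212]
tool_rot: [-0.399, -3.113, -0.075]
ft_force: [-0.5, 0.1, 0.3]
opening: 0.0521
grip_force: 0.0
```

```bash
python3 w.py w10 .586 -.277 .126 .022
python3 - <<'E'
from h import *
C=cam('scene');im,D=capture('scene');P=cloud(C,D)
for x,y in((.579,-.123),(.586,-.277)):
    m=(np.hypot(P[...,0]-x,P[...,1]-y)<.018)&(P[...,2]>.1)&(P[...,2]<.15); print(m.sum(),np.percentile(P[m][:,2],[50,90,97]),P[m].mean(0))
print(get_state()['ft_force'])
E
```

```text
23.9833 [ 0.5858 -0.2774  0.2212] [-0.46  0.49  0.2   1.29  0.04 -0.21] cam [ 0.512 -0.264  0.364] axis [ 0.294 -0.03  -0.955]
1472 307.13858695652175 245.09375 [ 0.5845 -0.2768  0.126 ] circ (307.2183837890625, 245.26437377929688) 22.024953842163086 [ 0.5846 -0.2767  0.126 ] 0.1259369024730086
136 [0.11743279 0.12533696 0.12597163] [ 0.58348481 -0.12256624  0.11586423]
128 [0.11784392 0.12639054 0.12745423] [ 0.58981693 -0.27200621  0.1166246 ]
[-0.02959223  0.29166444 -0.55549145]
```

```bash
python3 -c "
from bench import *
print(finish_job())"
```

```text
the job is handed in; nothing more can be done
None
```

The job is handed in: the solid slug was pressed onto the nest's depth stop (about 13 N in all) and released, and the hollow one stands on the -y pan of the balance; the hand-in call gave no verdict.

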